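# Set the moisture meter and hold its tweezer probe at the marked gap

## Task

We are about to take a moisture reading of the veneered sample: first turn the meter's selector so that its pointer line stands in the click position marked with a bar (the others are marked with dots). Then pick the sprung tweezer probe up off its wooden rest, bring both tips over the pencilled ring on the sample, about 30 mm above it and touching nothing, and squeeze until the tips are 12 mm apart, the gap marked by the line on the probe's cross-bar. Finish while still holding the probe there at that gap, quite steady for at least two seconds, and leave the other things on the bench where they are.

Things in the scene. Friction and masses are not known exactly. Their poses are not given: they have to be found in the camera images.
- meter: wood moisture meter, a grey case 150 (its x) x 100 (its y) x 32 mm tall, fixed flat on the bench. Origin: centre of its underside. Display window at its +x end; selector knob centred 30 mm from the origin towards its -x. Meter, rest and sample swap places from run to run.
- selector_grip (a point): on the knob's vertical axis, at pinching height, 56 mm above the bench. Black disc 50 mm across, 8 mm thick, on the case top; on it an upright bar 44 mm long, 14 mm thick, from 40 to 69 mm above the bench. The point's x lies along the bar and points as the white pointer line (on half of the bar's top) does; pinch the bar across its thickness (y).
- selector (a joint): selector angle, rad, 0 to 2.0, growing clockwise from above; pointer direction in the meter's frame is (1.0 - value), counter-clockwise from +x. Clicks at 0, 0.5, 1.0, 1.5, 2.0, marked on the case 36 mm from the axis by dots, but 1.5 (the one wanted) by a bar 13 x 5 mm. Starts in one of the first three. A detent (about 0.06 N m) draws it to the nearest click when let go.
- rest: wooden rest, base 170 (its x) x 75 x 6 mm, fixed, with two cross rails, tops 30 mm above the bench: one 30 mm long, 50 wide at x = -68 mm (under the bow), one 16 mm long, 70 wide at x = +73 mm (under the legs near the tips). Between them is free room for fingers above the base. Origin: centre of the underside.
- tweezers: sprung tweezer probe, about 62 g, 161 mm long, flat on its rest, tips to the rest's +x. Steel legs 16 mm tall. Origin: hinge in the round bow (22 mm across), at the legs' underside, 30 mm above the bench at the start; x runs along the relaxed probe to the tips, z up. The -y leg is rigid with this body, the +y leg turns about the origin. Centre of mass about 65 mm from the hinge.
- tweezers_grip (a point): midway between the two thumb pads of the relaxed probe, 92 mm from the hinge, at mid height (38 mm above the bench at the start); axes of tweezers. Squeeze the pads along y: flat, black, 46 mm long, 16 tall. Outer faces are 44 mm apart relaxed (splayed 4.5 degrees each); at the marked gap parallel and 30 mm apart (grips best near it). They push out with 7 N relaxed, 14 N at the marked gap.
- tweezers_leg (a joint): closing angle of the +y leg, rad: 0 relaxed (tips 36 mm apart), 0.158 at the marked gap (12 mm), 0.236 tips shut. The tip gap falls 1.5 mm for each 0.01 rad, and 1.63 mm for each mm that the fingers close on the middle of the pads. Sprung open.
- gauge_line (a point): dark line, 1.6 mm wide, across an aluminium cross-bar (9 x 52 x 3 mm, 124 mm from the hinge) that is fixed under the -y leg and passes under the +y leg, reaching 3 mm below the legs. At the marked gap of 12 mm the +y leg's inner edge stands on this line. The point is the line's centre.
- tip_fixed (a point): inner face of the end of the -y leg's tip, 150 mm from the hinge, 8 mm above the legs' underside. Tip gap = distance between tip_fixed and tip_moving.
- tip_moving (a point): the same point on the +y leg's tip.
- sample: veneered sample board 110 x 90 x 18 mm, fixed flat on the bench. Origin: centre of its underside.
- ring (a point): centre of the pencilled ring, 50 mm across, on the sample's top face (18 mm above the bench); z up.
- glue: white glue bottle with cap, 54 mm across, 150 mm tall; a loose bystander to leave alone. Origin: centre of its underside.
- turned_leg: turned wooden furniture foot, 92 mm across, 100 mm tall; a loose bystander to leave alone. Origin: centre of its underside.
- screwdriver: screwdriver lying down; a loose bystander to leave alone. Origin: near its middle.
- offcut: wooden offcut 60 x 35 x 20 mm; a loose bystander to leave alone. Origin: centre of its underside.
- plug: wooden plug, 32 mm across, 25 mm tall, standing on end; a loose bystander to leave alone. Origin: centre of its underside.
- screw_tray: black open tray 100 x 140 x 35 mm; a loose bystander to leave alone. Origin: centre of its underside.
- tin: open aluminium tin, 70 mm across, 90 mm tall; a loose bystander to leave alone. Origin: centre of its underside.
Mind the look-alikes: they are no part of the job. Of the things that look like the meter, the larger one is meant. Of the things that look like the tweezers, the larger one is meant.

How it is judged (in metres and radians):
On the way, in this order (a step that is already met when the one before it is completed fails the run):
1. the selector stands in the position marked with the bar (value of joint selector between 1.35 and 1.65 rad and velocity of joint selector between -0.1 and 0.1 rad/s), for 0.3 s.
2. the tweezer probe is held by the fingers, lifted clear of its rest (value of joint selector between 1.35 and 1.65 rad and contact force between tweezers and the fingers above 2 N and contact force between tweezers and rest below 0.05 N and contact force between tweezers and sample below 0.05 N and contact force between tweezers and meter below 0.05 N and height (world z) of tweezers above 0.045 m), for 0.2 s.
3. both tips are over the ring at the marked gap, held steady for two seconds (value of joint selector between 1.35 and 1.65 rad and contact force between tweezers and the fingers above 2 N and contact force between tweezers and rest below 0.05 N and contact force between tweezers and sample below 0.05 N and contact force between tweezers and meter below 0.05 N and distance between tip_fixed and tip_moving between 0.01 and 0.014 m and horizontal distance between each of tip_fixed, tip_moving and ring below 0.028 m and z of tip_fixed in the frame of ring between 0.008 and 0.06 m and z of tip_moving in the frame of ring between 0.008 and 0.06 m and linear speed of tweezers below 0.02 m/s and velocity of joint tweezers_leg between -0.1 and 0.1 rad/s), for 2 s.
At the end, for the whole second after the job is handed in: Selector within 0.15 rad of 1.5; probe held by the fingers alone, clear of rest, sample and meter; tips 12 mm apart within 2 mm, both within 28 mm sideways of the ring's centre and 8 to 60 mm above the sample; steady (under 20 mm/s) for two seconds and through the last second (all of step 3); the arm keeps its last pose, push and grip.
It fails at once if another thing on the bench is shifted by more than 30 mm (distance of any of glue, turned_leg, screwdriver, offcut, plug, screw_tray, tin from where it was at the start of the episode above 0.03 m).
It also fails if it takes over 53 s, if anything falls off the work surface, if the arm or the gripper's body presses on something with over 40 N, if the wrist force passes 120 N, or if a joint passes its speed limit or range.

## Robot

A 7-joint arm with a two-finger parallel gripper is mounted at the origin on the work surface. World frame = base frame: x ahead of the robot, y to its left, z up, the work surface at z = 0. Lengths are in mm, angles in rad, forces in N, time in s.
With the tool pointing down it reaches from about 350 to 900 mm from the base axis. Payload 7.2 kg.
Tool frame: the origin (TCP) lies midway between the tips of the shut fingers; the grasp point (between the pads) lies 19 mm behind it; x points along the fingers, y is the direction in which the jaws open and shut, and the axes are right-handed (so a half turn about x gives the same grasp; the last joint's range is limited). The gripper opens to 88 mm and grips with 3 to 60 N. Pads are 20 mm wide; open, the fingers measure 115 mm over their backs; the gripper's body (75 mm by 178 mm) begins 61 mm behind the grasp point.
Start: joints at [1.225, 0.411, -0.013, 1.596, 0.006, 1.134, -0.082], TCP at [171.388, -601.045, 222.653] pointing down, gripper open.
Joint ranges: [-2.95, 2.95], [-0.29, 1.99], [-1.47, 1.44], [0.14, 2.54], [-1.03, 4.17], [0.13, 1.85], [-2.86, 2.86]. Speed limits (rad/s): [2.39, 2.39, 3.01, 3.01, 3.14, 3.14, 3.14].

## Interface

Orientations are given as a unit quaternion [w, x, y, z].
In Python, from station import read_state, snapshot, finish_job, boxes_of, silhouettes, pinpoint gives the robot as it stands.
- The arm moves only by the tool arm_command, never from a script. Its arguments are lists of equal length, an entry for each row: "translation": the shift along the tool's x, y, z in cm, a list of three; "dr": the turn, a rotation vector about the tool's x, y, z in degrees, a list of three. In form: {"translation": [[tx, ty, tz], ...], "dr": [[rx, ry, rz], ...]}. A call has 1 to 5 rows; each row is the pose to reach, as a shift and turn from the pose commanded when the call began, along the tool's axes at that moment; what a row does not reach only later rows make up. A row lasts 1/12 s, in which the tool goes at most 41.7 mm and 7.16 degrees, less where a joint would pass 70% of its speed; a pose out of reach is approached as far as the arm can. A call with a gripper value outside its range is refused whole. "hand" is the opening, from 0 (shut) to 1 (fully open), set as the call begins (left out, the last holds). The fingers move at their own pace and stop on an object; "newtons" is the grip in N (left out, the last holds). Time passes only in rows, so rows that repeat a pose let the fingers close. It gives the time, the measured TCP pose, the force and the opening at its end, in the units of the state.
- read_state(): the state, without advancing time (a new reading comes with each control period).
- snapshot(name): name is "side" or "top" or "wrist"; returns a dict with "pixels" (400x640x3 uint8, blue, green, red), "K" (3x3 intrinsics, pixels), "world_to_cam" (4x4, takes a point from world to camera coordinates); the wrist camera has in their place "tool_from_camera" (4x4, takes a point from camera to tool coordinates, whose origin is the TCP and whose axes are the tool frame's). Camera axes: x right, y up, looking along -z (the intrinsics and any distortion apply to the point x, -y, -z); pixel columns grow to the right and rows downward; lengths in mm; the calibration is good to about 2 mm. A picture is of the moment at which its call begins: read the wrist's pose just before it. There is no depth.
- finish_job(): hands the job in, once; it reports no verdict.
Trained networks look in a picture, given as the dict that the camera call returned (one of the last four; its "shot" number tells which), for a name from the list of things; names that differ only in an ending like _2 or _b are one class to them, and where a whole thing is asked for, a point or a joint stands for the part that bears it (a point fixed in the world has none). Each returns a list of dicts, best first, with "conf" (0 to 1); they miss things now and then, are a little off and sometimes report something else, mostly with a low value. They report only what shows in the picture. A call takes as long as a camera call. They do not tell look-alikes from the thing itself.
- boxes_of(picture, query): "box" ([left, top, right, bottom] in pixels, round what is visible of it).
- silhouettes(picture, query): "region" (400x640 bool, what is visible of it) and "box" ([left, top, right, bottom] in pixels, round what is visible of it).
- pinpoint(picture, query): "uv" ([column, row] in pixels: a listed point, or the origin of a listed thing).
The state is a dict: "time": time; "joints": joint angles; "qd": joint speeds; "tau": joint torques, N m; "ee_pos": TCP position; "tool_rot": TCP orientation; "ft_force": force on the tool from outside, world axes, zero at the start; "ft_torque": the same for the moment, N m; "width": finger opening in mm.
Only numpy, scipy, OpenCV 4.12 (cv2) and the standard library are available. Lean on these libraries where they do the work, as an engineer would, in place of code of your own. Each camera call takes 0.05 s, during which the arm holds its last target. There are 200 camera calls.

## Working session

There is one attempt and no reset: what is moved stays moved. The work goes in short steps, Python scripts to look and compute and a tool call to move; the robot and the scene stay as the last step left them, time stands still between calls to the robot, and variables do not carry over. Pictures are saved under pics/ and viewed, about 8 in all and at most 12, crops included, and the job is handed in when it is done.

Besides the shell and the picture viewer there is one more tool, called after "Call:" as name(argument=value, ...) on one line, values as JSON. arm_command: Moves the arm, as the interface text tells. Its arguments: {"type":"object","properties":{"translation":{"type":"array"},"dr":{"type":"array"},"hand":{"type":"number"},"newtons":{"type":"number"}},"required":["translation","dr"]}

```bash
ls; mkdir -p pics
cat > h.py <<'E'
import numpy as np, cv2
from scipy.spatial.transform import Rotation as R
from station import *
def ray(p,uv,st=None):
    K=np.array(p["K"]); d=np.linalg.inv(K)@np.array([uv[0],uv[1],1.]); d=np.array([d[0],-d[1],-d[2]])
    if "world_to_cam" in p: M=np.linalg.inv(np.array(p["world_to_cam"]))
    else:
        T=np.eye(4); q=st["tool_rot"]; T[:3,:3]=R.from_quat([q[1],q[2],q[3],q[0]]).as_matrix(); T[:3,3]=st["ee_pos"]
        M=T@np.array(p["tool_from_camera"])
    return M[:3,3], M[:3,:3]@d
def at(p,uv,z,st=None):
    o,d=ray(p,uv,st); return (o+d*(z-o[2])/d[2]).round(1)
def go(st,pos,xyzR):
    "shift cm in tool axes & rotvec deg to target"
    q=st["tool_rot"]; r=R.from_quat([q[1],q[2],q[3],q[0]])
    return r.inv().apply(np.array(pos)-st["ee_pos"])/10, np.degrees((r.inv()*xyzR).as_rotvec())
E
python3 - <<'E'
from h import *
st=read_state(); print(st)
for n in ["top","side"]:
    p=snapshot(n); cv2.imwrite(f"pics/{n}0.png",p["pixels"])
    print(n,p.keys(),np.array(p["K"]).tolist())
    for q,z in [("meter",0),("selector_grip",56),("rest",0),("tweezers",30),("tweezers_grip",38),("tip_fixed",38),("tip_moving",38),("ring",18),("sample",0),("glue",0),("turned_leg",0),("tin",0),("screw_tray",0)]:
        for f in pinpoint(p,q)[:3]: print(q,round(f["conf"],2),np.round(f["uv"],1),at(p,f["uv"],z))
E
```

```text
pics
{'time': 0.0, 'joints': array([ 1.22480337,  0.41188527, -0.0127291 ,  1.5970256 ,  0.00555693,
        1.13427622, -0.08218687]), 'qd': array([-0.00145677,  0.00058474,  0.00023625,  0.00029334,  0.00035709,
       -0.00113892, -0.0001059 ]), 'tau': array([ 5.32852864e-04, -5.87956774e+01,  6.42718077e-01, -2.91075647e+01,
       -5.35743451e-02,  1.83191017e-02,  1.42196150e-04]), 'ee_pos': array([ 171.24485421, -600.5708823 ,  221.82562975]), 'tool_rot': array([-0.09736883, -0.70019608, -0.09845399,  0.70039387]), 'ft_force': array([-0.38948136,  0.49947027, -0.55211586]), 'ft_torque': array([0.01284277, 0.0196565 , 0.00213636]), 'width': 87.83302119378206}
top dict_keys(['pixels', 'K', 'world_to_cam', 'shot']) [[434.075188350886, 0.0, 314.2624360517606], [0.0, 434.075188350886, 204.87605767779985], [0.0, 0.0, 1.0]]
meter 0.83 [218.8 216.3] [551.1 249.3   0. ]
meter 0.81 [172.7 298.1] [359.8 351.5   0. ]
meter 0.33 [426.1 219.1] [ 545.3 -241.7    0. ]
selector_grip 0.92 [208.3 226.8] [522.4 259.1  56. ]
selector_grip 0.5 [160.7 312.2] [334.7 358.   56. ]
rest 0.71 [423.7 216.
[... 1637 characters left out ...]
.5   38. ]
tweezers_grip 0.75 [386.9 165.5] [ 410.6 -305.6   38. ]
tweezers_grip 0.39 [225.6 255.3] [775.8 239.8  38. ]
tip_fixed 0.76 [316.6 169.2] [ 633.1 -238.5   38. ]
tip_fixed 0.6 [401.8 165.3] [ 362.3 -315.8   38. ]
tip_moving 0.5 [315.7 173.9] [ 630.9 -205.9   38. ]
ring 0.73 [338.7 219.8] [532.6  12.5  18. ]
ring 0.26 [320.9 172.6] [ 621.4 -255.7   18. ]
ring 0.19 [314.3 169.9] [ 645.6 -270.9   18. ]
sample 0.63 [334.8 228. ] [541.   27.5   0. ]
sample 0.21 [315.9 175.6] [ 639.3 -265.9    0. ]
glue 0.56 [226.5 256.2] [791.5 196.3   0. ]
turned_leg 0.55 [259.3 193.9] [ 791.5 -116.8    0. ]
tin 0.91 [237.9 311.5] [706.8 374.9   0. ]
screw_tray 0.74 [294.  166.3] [ 723.7 -320.     0. ]
```

Run:
```python
from h import *
t=cv2.imread("pics/top0.png")
c=cv2.resize(t[90:350,130:530],(800,520),interpolation=cv2.INTER_CUBIC); cv2.imwrite("pics/t1.png",c)
```

```text
(no output)
```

View pics/t1.png

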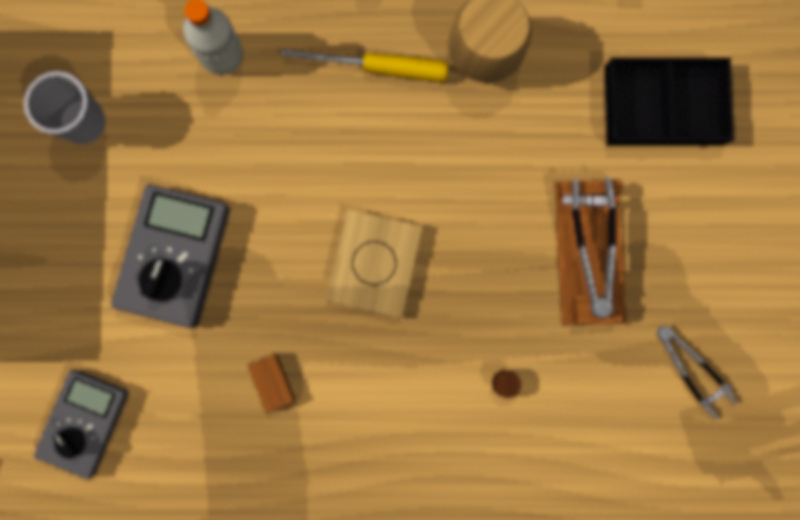

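View pics/side0.png

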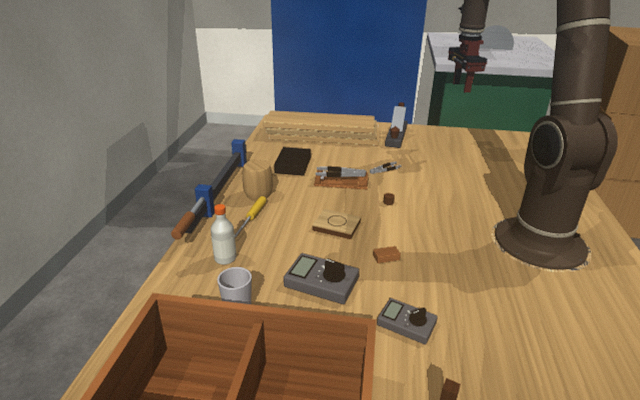

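```bash
cat >> h.py <<'E'
def down(a):
    "tool x down, tool y pointing at world angle a (deg)"
    a=np.radians(a); y=np.array([np.cos(a),np.sin(a),0]); x=np.array([0,0,-1.]); return R.from_matrix(np.c_[x,y,np.cross(x,y)])
def plan(pos,a):
    st=read_state(); t,d=go(st,pos,down(a)); print("t",t.round(2),"dr",d.round(1),"at",st["ee_pos"].round(1),"time",round(st["time"],2),"q7",round(st["joints"][6],2))
E
python3 - <<'E'
from h import *
st=read_state(); q=st["tool_rot"]; print(R.from_quat([q[1],q[2],q[3],q[0]]).as_matrix().round(2))
for a in (94,-86): plan([480,-235,250],a)
p=snapshot("top")
for q,z in [("meter",32),("rest",30),("sample",18)]:
    for s in silhouettes(p,q)[:3]:
        c,_=cv2.findContours(s["region"].astype(np.uint8),0,2); c=max(c,key=cv2.contourArea)
        b=cv2.boxPoints(cv2.minAreaRect(c)); w=np.array([at(p,u,z)[:2] for u in b]); e=np.diff(np.r_[w,w[:1]],axis=0)
        print(q,round(s["conf"],2),w.mean(0),np.linalg.norm(e,axis=1).round(),np.degrees(np.arctan2(e[:,1],e[:,0])).round(1))
E
```

```text
[[ 0.    0.27 -0.96]
 [ 0.   -0.96 -0.27]
 [-1.    0.   -0.  ]]
t [ -2.73 -26.74 -39.71] dr [-168.1    0.    -0. ] at [ 171.4 -601.   222.6] time 1.4 q7 -0.08
t [ -2.73 -26.74 -39.71] dr [11.9 -0.  -0. ] at [ 171.4 -601.   222.6] time 1.4 q7 -0.08
meter 0.97 [354.975 345.4  ] [109.  75. 109.  74.] [ -21.7 -112.6  157.8   67.7]
meter 0.79 [546.8   249.775] [150. 106. 149. 104.] [ -13.5 -105.3  165.9   75. ]
meter 0.58 [770.55 -16.15] [ 30. 108.  30. 108.] [ -9.1 -99.8 170.5  80.3]
rest 0.74 [ 552.35  -231.675] [ 74. 166.  73. 166.] [ -87.2 -179.1   92.8    1.4]
rest 0.47 [517.95 261.75] [43. 48. 43. 48.] [ -44.1 -134.1  135.7   46.1]
sample 0.73 [539.175  16.425] [111.  91. 110.  90.] [ -12.1 -102.6  167.3   77.7]
```

```bash
cat >> h.py <<'E'
def chain(ws):
    "ws: list of (pos,a): print one call each, from measured pose"
    st=read_state(); q=st["tool_rot"]; p=np.array(st["ee_pos"]); r=R.from_quat([q[1],q[2],q[3],q[0]])
    for pos,a in ws:
        r2=down(a); print((r.inv().apply(np.array(pos)-p)/10).round(2).tolist(),np.degrees((r.inv()*r2).as_rotvec()).round(1).tolist()); p=np.array(pos,float); r=r2
E
python3 - <<'E'
from h import *
print(snapshot("wrist")["tool_from_camera"].round(2))
chain([([290,-450,220],-40),([410,-285,220],-5),([480,-95,220],30),([490,100,220],65),([515,255,200],100)])
E
```

```text
[[  -0.      0.27   -0.96 -161.84]
 [   1.      0.     -0.      1.15]
 [   0.     -0.96   -0.27  -73.38]
 [   0.      0.      0.      1.  ]]
[0.26, -11.27, -15.55] [-34.1, 0.0, -0.0]
[-0.0, -1.41, -20.35] [-35.0, 0.0, 0.0]
[0.0, 5.32, -19.54] [-35.0, 0.0, 0.0]
[0.0, 10.62, -16.39] [-35.0, 0.0, 0.0]
[2.0, 15.1, -4.28] [-35.0, 0.0, 0.0]
```

Call:
arm_command(translation=[[0.26,-11.27,-15.55],[0.26,-11.27,-15.55],[0.26,-11.27,-15.55],[0.26,-11.27,-15.55],[0.26,-11.27,-15.55]], dr=[[-34.1,0,0],[-34.1,0,0],[-34.1,0,0],[-34.1,0,0],[-34.1,0,0]])

```text
time: 2.07
ee_pos: [292.9, -446.3, 220.3]
tool_rot: [0.302, 0.64, 0.302, -0.639]
ft_force: [0.2, 0.1, 0.3]
width: 87.7
```

Call:
arm_command(translation=[[0,-1.4,-20.35],[0,-1.4,-20.35],[0,-1.4,-20.35],[0,-1.4,-20.35],[0,-1.4,-20.35]], dr=[[-35,0,0],[-35,0,0],[-35,0,0],[-35,0,0],[-35,0,0]])

```text
time: 2.48
ee_pos: [411.3, -282.8, 220.5]
tool_rot: [0.48, 0.52, 0.479, -0.519]
ft_force: [0.9, -0.5, -0.4]
width: 87.4
```

Call:
arm_command(translation=[[0,5.3,-19.5],[0,5.3,-19.5],[0,5.3,-19.5],[0,5.3,-19.5],[0,5.3,-19.5]], dr=[[-35,0,0],[-35,0,0],[-35,0,0],[-35,0,0],[-35,0,0]])

```text
time: 2.9
ee_pos: [480.4, -92.6, 220.5]
tool_rot: [0.614, 0.351, 0.613, -0.351]
ft_force: [0.2, 0.0, -0.4]
width: 87.7
```

Tracks well; continue to above the meter.

Call:
arm_command(translation=[[0,10.6,-16.4],[0,10.6,-16.4],[0,10.6,-16.4],[0,10.6,-16.4],[0,10.6,-16.4]], dr=[[-35,0,0],[-35,0,0],[-35,0,0],[-35,0,0],[-35,0,0]])

```text
time: 3.32
ee_pos: [489.2, 103.7, 220.7]
tool_rot: [0.691, 0.15, 0.691, -0.149]
ft_force: [-0.8, 1.0, -0.4]
width: 87.9
```

Call:
arm_command(translation=[[2,15.1,-4.3],[2,15.1,-4.3],[2,15.1,-4.3],[2,15.1,-4.3],[2,15.1,-4.3]], dr=[[-35,0,0],[-35,0,0],[-35,0,0],[-35,0,0],[-35,0,0]])

```text
time: 3.73
ee_pos: [512.8, 262.3, 199.7]
tool_rot: [0.704, -0.065, 0.704, 0.068]
ft_force: [-0.8, -0.3, 0.6]
width: 87.8
```

Call:
arm_command(translation=[[0,0,0],[0,0,0]], dr=[[0,0,0],[0,0,0]])

```text
time: 3.9
ee_pos: [514.3, 254.3, 199.6]
tool_rot: [0.704, -0.061, 0.705, 0.06]
ft_force: [-0.4, -0.7, -0.4]
width: 87.8
```

Run:
```python
from h import *
st=read_state(); p=snapshot("wrist"); cv2.imwrite("pics/w1.png",p["pixels"]); print(st["ee_pos"].round(1),st["joints"].round(2))
for q,z in [("meter",0),("selector_grip",56)]:
    for f in pinpoint(p,q)[:3]: print(q,round(f["conf"],2),np.round(f["uv"],1),at(p,f["uv"],z,st))
for s in silhouettes(p,"meter")[:2]:
        c,_=cv2.findContours(s["region"].astype(np.uint8),0,2); c=max(c,key=cv2.contourArea)
        b=cv2.boxPoints(cv2.minAreaRect(c)); w=np.array([at(p,u,32,st)[:2] for u in b]); e=np.diff(np.r_[w,w[:1]],axis=0)
        print(s["box"],w.mean(0),np.linalg.norm(e,axis=1).round(),np.degrees(np.arctan2(e[:,1],e[:,0])).round(1))
for s in silhouettes(p,"selector_grip")[:2]: print(s["conf"],s["box"])
```

```text
[514.3 254.3 199.6] [ 0.13  0.51 -0.93  1.71  0.44  1.15  0.82]
meter 0.81 [313.6 202.4] [543.5 252.7   0. ]
meter 0.66 [439.8  40.8] [354.1 350.    0. ]
selector_grip 0.65 [324.4 194.8] [518.1 259.7  56. ]
selector_grip 0.56 [470.4   2.9] [335.2 350.2  56. ]
[247.9, 123.2, 387.7, 281.7] [543.45  252.125] [149.  97. 154. 109.] [ 164.4   76.1  -11.4 -106.8]
0.95 [298.5, 164.0, 346.2, 214.5]
0.57 [443.4, 0.0, 487.7, 30.7]
```

View pics/w1.png

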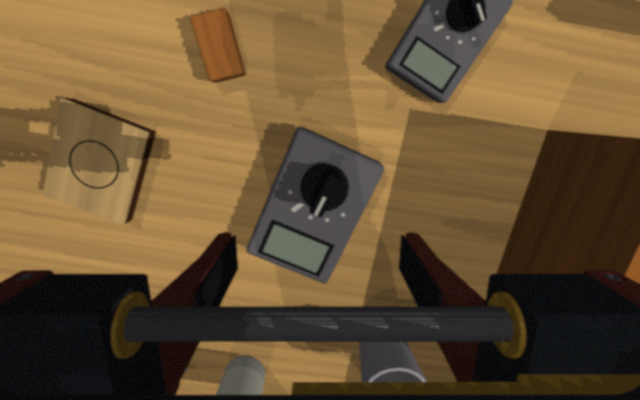

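Run:
```python
from h import *
st=read_state(); p=snapshot("wrist"); g=p["pixels"].astype(int); 
m=np.zeros(g.shape[:2],np.uint8); m[150:228,270:365]=(g[150:228,270:365].min(2)>105)
n,l,s,c=cv2.connectedComponentsWithStats(m)
for i in range(1,n):
    if s[i,4]<3: continue
    ys,xs=np.where(l==i); 
    for z in (32,69):
        w=np.array([at(p,(x,y),z,st)[:2] for x,y in zip(xs,ys)]); u,sv,vt=np.linalg.svd(w-w.mean(0),full_matrices=False)
        d=w.mean(0)-[517,259.5]
        print(c[i].round(1),s[i,4],z,w.mean(0).round(1),"r",np.hypot(*d).round(1),"dir",np.degrees(np.arctan2(d[1],d[0])).round(1),"axis",np.degrees(np.arctan2(vt[0,1],vt[0,0])).round(1))
cv2.imwrite("pics/w2.png",cv2.resize(p["pixels"][120:290,240:400],None,fx=3.5,fy=3.5,interpolation=cv2.INTER_CUBIC))
```

```text
[320.9 205.1] 62 32 [537.1 258.6] r 20.1 dir -2.6 axis -16.2
[320.9 205.1] 62 69 [526.2 256.4] r 9.7 dir -18.6 axis -16.2
[297.8 206.3] 64 32 [542.5 234.7] r 35.6 dir -44.2 axis -46.7
[297.8 206.3] 64 69 [531.  235.2] r 28.1 dir -60.0 axis -46.7
[343.7 213.5] 14 32 [542.  284.1] r 35.1 dir 44.5 axis 17.5
[343.7 213.5] 14 69 [530.6 279. ] r 23.8 dir 55.1 axis 16.3
[311.4 216. ] 17 32 [550.7 250.6] r 34.8 dir -14.8 axis 9.6
[311.4 216. ] 17 69 [538.3 249.3] r 23.6 dir -25.5 axis 6.7
[327.6 218.6] 15 32 [550.6 268.2] r 34.7 dir 14.6 axis -23.3
[327.6 218.6] 15 69 [538.2 265. ] r 21.9 dir 14.4 axis -23.6
```

View pics/w2.png

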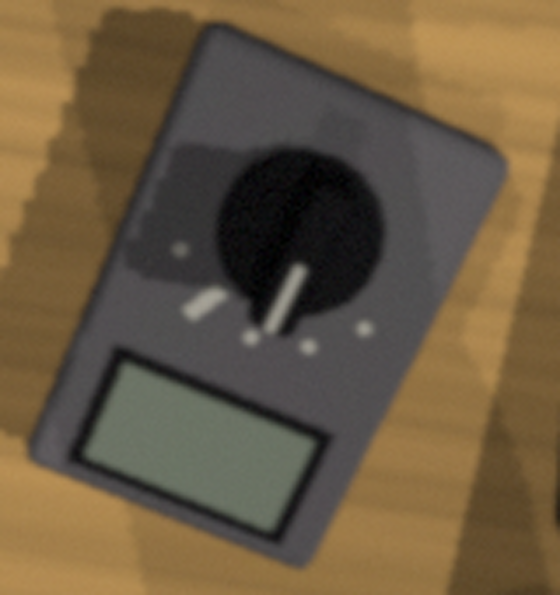

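Run:
```python
from h import *
chain([([516,259.5,90],75),([516,259.5,46],75)])
```

```text
[11.04, 0.58, 0.22] [24.8, 0.1, 0.0]
[4.4, 0.0, -0.0] [0.0, 0.0, 0.0]
```

Call:
arm_command(translation=[[3,0.2,0.1],[6,0.4,0.2],[9,0.58,0.22],[11,0.58,0.22],[11,0.58,0.22]], dr=[[7,0,0],[14,0,0],[21,0,0],[24.8,0,0],[24.8,0,0]], hand=0.6)

```text
time: 4.62
ee_pos: [513.6, 258.7, 86.5]
tool_rot: [0.7, 0.091, 0.703, -0.094]
ft_force: [-0.7, -0.8, 0.0]
width: 58.0
```

Call:
arm_command(translation=[[1.5,0,0],[3,0,0],[4,0,0],[4.4,0,0],[4.4,0,0]], dr=[[0,0,0],[0,0,0],[0,0,0],[0,0,0],[0,0,0]])

```text
time: 5.03
ee_pos: [515.5, 260.4, 46.1]
tool_rot: [0.701, 0.091, 0.701, -0.091]
ft_force: [-0.7, 0.1, -0.2]
width: 52.5
```

Call:
arm_command(translation=[[0,0,0],[0,0,0],[0,0,0],[0,0,0],[0,0,0]], dr=[[0,0,0],[0,0,0],[0,0,0],[0,0,0],[0,0,0]], hand=0, newtons=15)

```text
time: 5.45
ee_pos: [515.7, 260.8, 46.5]
tool_rot: [0.701, 0.091, 0.701, -0.091]
ft_force: [0.3, 0.1, 0.7]
width: 22.8
```

Call:
arm_command(translation=[[0,0,0],[0,0,0],[0,0,0],[0,0,0],[0,0,0]], dr=[[0,0,0],[0,0,0],[0,0,0],[0,0,0],[0,0,0]])

```text
time: 5.87
ee_pos: [515.7, 261.4, 46.3]
tool_rot: [0.701, 0.091, 0.701, -0.09]
ft_force: [2.5, 2.4, 1.2]
width: 14.1
```

Call:
arm_command(translation=[[0,0,0],[0,0,0],[0,0,0],[0,0,0],[0,0,0]], dr=[[5,0,0],[10,0,0],[15,0,0],[20,0,0],[25,0,0]])

```text
time: 6.28
ee_pos: [515.0, 261.8, 46.3]
tool_rot: [0.665, 0.242, 0.665, -0.241]
ft_force: [1.9, 1.6, 0.3]
width: 19.9
```

Call:
arm_command(translation=[[0,0,0],[0,0,0],[0,0,0],[0,0,0],[0,0,0]], dr=[[3.5,0,0],[4,0,0],[4,0,0],[4,0,0],[4,0,0]])

```text
time: 6.7
ee_pos: [515.2, 261.8, 46.2]
tool_rot: [0.656, 0.263, 0.657, -0.262]
ft_force: [-0.8, 5.5, 2.2]
width: 19.2
```

Call:
arm_command(translation=[[0,0,0],[0,0,0],[0,0,0]], dr=[[0,0,0],[0,0,0],[0,0,0]], newtons=50)

```text
time: 6.95
ee_pos: [516.1, 261.5, 46.2]
tool_rot: [0.657, 0.263, 0.656, -0.262]
ft_force: [1.1, 5.8, 0.5]
width: 16.2
```

Call:
arm_command(translation=[[0,0,0],[0,0,0],[0,0,0],[0,0,0],[0,0,0]], dr=[[0,0,0],[2,0,0],[3,0,0],[3,0,0],[3,0,0]])

```text
time: 7.37
ee_pos: [516.7, 261.1, 46.3]
tool_rot: [0.65, 0.281, 0.649, -0.28]
ft_force: [3.3, 4.3, -1.8]
width: 14.6
```

Call:
arm_command(translation=[[0,0,0],[0,0,0],[0,0,0],[0,0,0],[0,0,0]], dr=[[0,0,0],[0,0,0],[0,0,0],[0,0,0],[0,0,0]], hand=0.8, newtons=15)

```text
time: 7.78
ee_pos: [515.4, 260.0, 45.8]
tool_rot: [0.649, 0.281, 0.649, -0.281]
ft_force: [0.3, 0.0, 0.3]
width: 43.9
```

Call:
arm_command(translation=[[-3,0,0],[-7,0,0],[-11,0,0],[-15,0,0],[-16,0,0]], dr=[[0,0,0],[0,0,0],[0,0,0],[0,0,0],[0,0,0]])

```text
time: 8.2
ee_pos: [517.3, 262.4, 212.4]
tool_rot: [0.651, 0.283, 0.647, -0.279]
ft_force: [0.7, 0.5, 0.3]
width: 70.1
```

Call:
arm_command(translation=[[0,0,0]], dr=[[0,0,0]])

```text
time: 8.28
ee_pos: [517.0, 261.6, 209.8]
tool_rot: [0.651, 0.282, 0.647, -0.279]
ft_force: [-0.5, 0.5, -0.1]
width: 70.1
```

Run:
```python
from h import *
st=read_state(); p=snapshot("wrist"); g=p["pixels"].astype(int)
u=[f["uv"] for f in pinpoint(p,"selector_grip")[:1]][0]; print(u,at(p,u,56,st)); x0,y0=int(u[0])-45,int(u[1])-40
m=np.zeros(g.shape[:2],np.uint8); m[y0:y0+80,x0:x0+90]=(g[y0:y0+80,x0:x0+90].min(2)>105)
n,l,s,c=cv2.connectedComponentsWithStats(m)
for i in range(1,n):
    if s[i,4]<8: continue
    ys,xs=np.where(l==i); z=69
    w=np.array([at(p,(x,y),z,st)[:2] for x,y in zip(xs,ys)]); _,sv,vt=np.linalg.svd(w-w.mean(0),full_matrices=False)
    print(c[i].round(1),s[i,4],w.mean(0).round(1),"axis",np.degrees(np.arctan2(vt[0,1],vt[0,0])).round(1),sv.round())
cv2.imwrite("pics/w3.png",cv2.resize(p["pixels"][max(0,y0-30):y0+120,max(0,x0-40):x0+130],None,fx=3,fy=3,interpolation=cv2.INTER_CUBIC))
chain([([510,90,220],66),([500,-90,220],92),([500,-230,200],92)])
```

```text
[315.1, 185.3] [514.1 258.9  56. ]
[350.3 180.9] 16 [533.5 287.2] axis -105.8 [4. 4.]
[318.  207.7] 126 [529.3 246.8] axis -40.7 [96. 17.]
[345.8 196.4] 16 [541.  273.3] axis 10.3 [5. 4.]
[334.4 208. ] 17 [541.1 257.4] axis -42.1 [5. 4.]
[-1.43, -12.04, 12.04] [-22.8, 0.0, 0.0]
[0.0, -16.85, 6.41] [-26.0, 0.0, 0.0]
[2.0, -13.99, -0.49] [0.0, 0.0, 0.0]
```

View pics/w3.png

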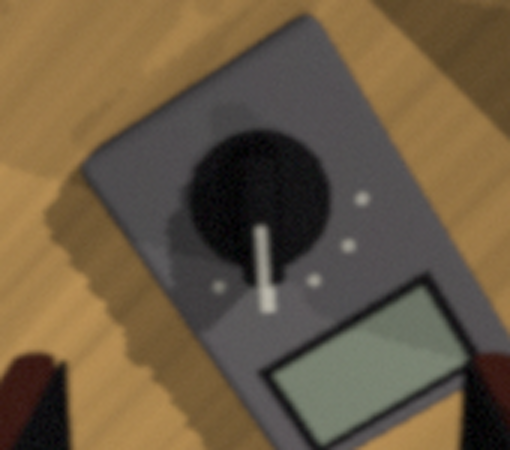

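The pointer line runs straight into the bar mark (crop 262,230 → 268,310). On to the probe, glancing at the ring on the way.

Call:
arm_command(translation=[[-1.4,-12,12],[-1.4,-12,12],[-1.4,-12,12],[-1.4,-12,12],[-1.4,-12,12]], dr=[[-22.8,0,0],[-22.8,0,0],[-22.8,0,0],[-22.8,0,0],[-22.8,0,0]], hand=0.85)

```text
time: 8.8
ee_pos: [509.3, 83.5, 217.6]
tool_rot: [0.69, 0.147, 0.693, -0.15]
ft_force: [1.1, -0.8, -0.4]
width: 74.6
```

Run:
```python
from h import *
st=read_state(); p=snapshot("wrist")
for q,z in [("ring",18),("sample",0)]:
    for f in pinpoint(p,q)[:2]: print(q,round(f["conf"],2),np.round(f["uv"],1),at(p,f["uv"],z,st))
```

```text
ring 0.63 [279.6 221.8] [537.9  17.9  18. ]
sample 0.68 [280.3 214.9] [535.1  17.8  -0. ]
sample 0.67 [276.1 225. ] [544.8   7.3   0. ]
```

Call:
arm_command(translation=[[0,-16.8,6.4],[0,-16.8,6.4],[0,-16.8,6.4],[0,-16.8,6.4],[0,-16.8,6.4]], dr=[[-26,0,0],[-26,0,0],[-26,0,0],[-26,0,0],[-26,0,0]])

```text
time: 9.37
ee_pos: [500.1, -89.0, 219.0]
tool_rot: [0.706, -0.015, 0.707, 0.016]
ft_force: [0.6, -0.3, -1.4]
width: 74.4
```

Call:
arm_command(translation=[[2,-14,-0.5],[2,-14,-0.5],[2,-14,-0.5],[2,-14,-0.5],[2,-14,-0.5]], dr=[[0,0,0],[0,0,0],[0,0,0],[0,0,0],[0,0,0]])

```text
time: 9.78
ee_pos: [499.8, -231.4, 197.8]
tool_rot: [0.706, -0.01, 0.708, 0.011]
ft_force: [-0.3, 0.1, -0.9]
width: 74.8
```

Call:
arm_command(translation=[[0,0,0],[0,0,0]], dr=[[0,0,0],[0,0,0]])

```text
time: 9.95
ee_pos: [501.2, -225.4, 199.7]
tool_rot: [0.707, -0.013, 0.707, 0.014]
ft_force: [-0.5, -0.2, 0.1]
width: 74.9
```

Run:
```python
from h import *
st=read_state(); p=snapshot("wrist"); print(st["ee_pos"].round(1))
for q,z in [("tweezers",30),("tweezers_grip",38),("gauge_line",28.5),("tip_fixed",38),("tip_moving",38),("rest",0)]:
    for f in pinpoint(p,q)[:2]: print(q,round(f["conf"],2),np.round(f["uv"],1),at(p,f["uv"],z,st))
for s in silhouettes(p,"rest")[:1]:
        c,_=cv2.findContours(s["region"].astype(np.uint8),0,2); c=max(c,key=cv2.contourArea)
        b=cv2.boxPoints(cv2.minAreaRect(c)); w=np.array([at(p,u,30,st)[:2] for u in b]); e=np.diff(np.r_[w,w[:1]],axis=0)
        print(s["box"],w.mean(0),np.linalg.norm(e,axis=1).round(),np.degrees(np.arctan2(e[:,1],e[:,0])).round(1))
cv2.imwrite("pics/w4.png",cv2.resize(p["pixels"][60:380,140:500],None,fx=1.8,fy=1.8))
```

```text
[ 501.2 -225.4  199.7]
tweezers 0.8 [232.1 135.9] [ 455.6 -314.4   30. ]
tweezers 0.74 [303.9 170.8] [ 488.2 -241.7   30. ]
tweezers_grip 0.74 [187.8  82.3] [ 407.1 -352.    38. ]
gauge_line 0.93 [305.2 275.3] [ 608.5 -237.1   28.5]
gauge_line 0.79 [174.5  56.2] [ 383.8 -366.5   28.5]
tip_fixed 0.95 [167.7  39.2] [ 371.  -367.5   38. ]
tip_fixed 0.93 [287.9 298.9] [ 633.6 -255.6   38. ]
tip_moving 0.69 [323.  298.1] [ 631.1 -216.1   38. ]
tip_moving 0.57 [148.6  50.4] [ 381.  -385.7   38. ]
rest 0.77 [303.7 219.1] [ 551.2 -241.5    0. ]
rest 0.49 [390.9 389.1] [ 793.9 -115.     0. ]
[268.8, 145.2, 341.5, 296.2] [ 547.85 -238.4 ] [ 70. 170.  79. 170.] [ 92.2   3.2 -87.9 179.9]
```

View pics/w4.png

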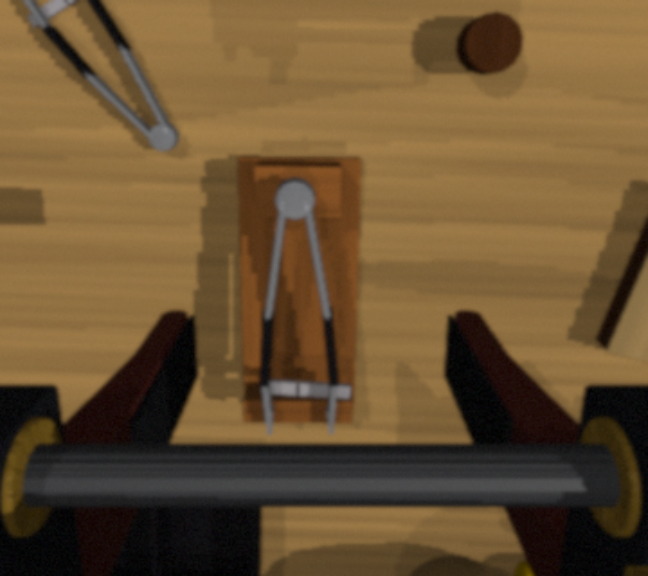

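Run:
```python
from h import *
chain([([576.5,-237.5,90],92.5),([576.5,-237.5,19],92.5)])
```

```text
[11.03, -1.21, 7.56] [-0.4, 0.0, 0.0]
[7.1, 0.0, -0.0] [0.0, 0.0, 0.0]
```

Call:
arm_command(translation=[[2.5,-0.4,2],[5,-0.8,4],[7.5,-1,6],[10,-1.2,7.5],[11,-1.2,7.55]], dr=[[-0.4,0,0],[-0.4,0,0],[-0.4,0,0],[-0.4,0,0],[-0.4,0,0]])

```text
time: 10.77
ee_pos: [577.0, -237.0, 86.5]
tool_rot: [0.706, -0.014, 0.708, 0.016]
ft_force: [-0.2, -0.5, 0.1]
width: 74.7
```

Call:
arm_command(translation=[[0,0,0],[0,0,0]], dr=[[0,0,0],[0,0,0]])

```text
time: 10.93
ee_pos: [575.5, -237.5, 90.0]
tool_rot: [0.707, -0.015, 0.707, 0.015]
ft_force: [0.2, 0.1, 0.7]
width: 74.7
```

Run:
```python
from h import *
st=read_state(); p=snapshot("wrist")
for q,z in [("tweezers",30),("tweezers_grip",38),("gauge_line",28.5),("tip_fixed",38),("tip_moving",38)]:
    for f in pinpoint(p,q)[:2]: print(q,round(f["conf"],2),np.round(f["uv"],1),at(p,f["uv"],z,st))
cv2.imwrite("pics/w5.png",p["pixels"])
chain([([576.5,-237.5,19],92.5)])
```

```text
tweezers 0.81 [207.1  42.3] [ 463.4 -312.8   30. ]
gauge_line 0.63 [317.1 262.3] [ 611.2 -238.2   28.5]
tip_fixed 0.78 [291.7 297. ] [ 635.6 -256.1   38. ]
tip_fixed 0.74 [343.6 296.3] [ 633.4 -217.6   38. ]
tip_moving 0.82 [341.4 296.9] [ 633.9 -219.2   38. ]
[7.25, 0.1, 0.01] [-0.1, 0.1, 0.1]
```

View pics/w5.png

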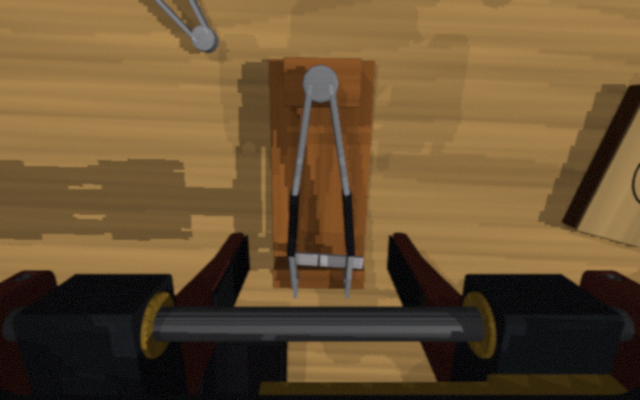

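Call:
arm_command(translation=[[2,0.1,0.1],[4,0.1,0.1],[6,0.1,0.1],[7.1,0.1,0.1],[7.1,0.1,0.1]], dr=[[0,0,0],[0,0,0],[0,0,0],[0,0,0],[0,0,0]])

```text
time: 11.65
ee_pos: [575.6, -236.6, 17.1]
tool_rot: [0.706, -0.014, 0.708, 0.015]
ft_force: [-0.7, 1.2, 0.1]
width: 74.9
```

Call:
arm_command(translation=[[0,0,0],[0,0,0],[0,0,0],[0,0,0],[0,0,0]], dr=[[0,0,0],[0,0,0],[0,0,0],[0,0,0],[0,0,0]], hand=0.37, newtons=30)

```text
time: 12.07
ee_pos: [577.6, -237.0, 19.9]
tool_rot: [0.707, -0.015, 0.707, 0.015]
ft_force: [0.7, -0.2, 2.0]
width: 45.0
```

Call:
arm_command(translation=[[0,0,0],[0,0,0],[0,0,0],[0,0,0],[0,0,0]], dr=[[0,0,0],[0,0,0],[0,0,0],[0,0,0],[0,0,0]])

```text
time: 12.48
ee_pos: [578.0, -236.9, 19.9]
tool_rot: [0.708, -0.015, 0.706, 0.015]
ft_force: [1.0, -0.1, 6.3]
width: 32.7
```

Call:
arm_command(translation=[[0,0,0],[0,0,0],[0,0,0],[0,0,0]], dr=[[0,0,0],[0,0,0],[0,0,0],[0,0,0]])

```text
time: 12.82
ee_pos: [578.0, -236.9, 19.9]
tool_rot: [0.708, -0.015, 0.706, 0.015]
ft_force: [0.8, -0.5, 5.9]
width: 32.5
```

Call:
arm_command(translation=[[-0.5,0,0],[-1.5,0,0],[-3,0,0],[-4.5,0,0],[-6,0,0]], dr=[[0,0,0],[0,0,0],[0,0,0],[0,0,0],[0,0,0]])

```text
time: 13.23
ee_pos: [577.1, -236.7, 80.7]
tool_rot: [0.707, -0.015, 0.707, 0.015]
ft_force: [0.5, 0.3, -0.1]
width: 33.1
```

Call:
arm_command(translation=[[-1,0,0],[-2,0,0],[-2,0,0],[-2,0,0],[-2,0,0]], dr=[[0,0,0],[0,0,0],[0,0,0],[0,0,0],[0,0,0]])

```text
time: 13.65
ee_pos: [576.7, -236.8, 98.5]
tool_rot: [0.707, -0.015, 0.707, 0.015]
ft_force: [0.7, -0.3, -1.5]
width: 32.8
```

Run:
```python
from h import *
st=read_state(); z=st["ee_pos"][2]+19; print(st["ee_pos"].round(1),st["width"],st["ft_force"].round(1),st["ft_torque"].round(2))
p=snapshot("wrist"); cv2.imwrite("pics/w6.png",p["pixels"][40:400,100:540])
for q,dz in [("tweezers",-8),("tweezers_grip",0),("gauge_line",-9.5),("tip_fixed",0),("tip_moving",0)]:
    for f in pinpoint(p,q)[:2]: print(q,round(f["conf"],2),np.round(f["uv"],1),at(p,f["uv"],z+dz,st))
chain([([520,-80,100],92.5),([480,15,100],92.5),([480,15,31],92.5)])
```

```text
[ 576.7 -236.8   98.5] 32.820483185525035 [ 0.7 -0.3 -1.5] [ 0.03 -0.15  0.03]
tweezers 0.96 [211.   41.9] [ 476.  -287.8  109.5]
tweezers 0.21 [634.1 166.7] [521.1 -93.1 109.5]
tweezers_grip 0.93 [332.5 265. ] [ 573.4 -231.5  117.5]
gauge_line 0.57 [328.3 312.9] [ 606.6 -231.6  108. ]
tip_fixed 0.77 [300.  364.3] [ 632.  -245.6  117.5]
tip_moving 0.58 [332.3 363.3] [ 630.6 -228.5  117.5]
[-0.14, 15.89, -5.02] [-0.1, -0.0, -0.0]
[0.0, 9.67, -3.58] [0.0, 0.0, 0.0]
[6.9, 0.0, -0.0] [0.0, 0.0, 0.0]
```

View pics/w6.png

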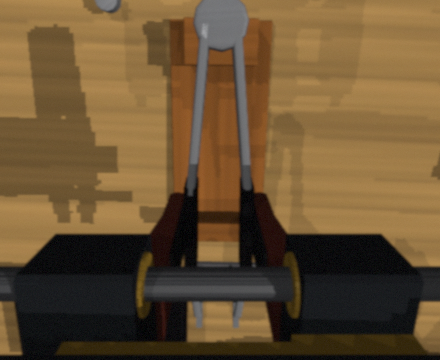

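Call:
arm_command(translation=[[-0.1,2,-0.7],[-0.1,5.5,-1.8],[-0.1,9,-3],[-0.1,12.5,-4.1],[-0.1,15.9,-5]], dr=[[0,0,0],[0,0,0],[0,0,0],[0,0,0],[0,0,0]])

```text
time: 14.37
ee_pos: [519.3, -78.6, 99.9]
tool_rot: [0.707, -0.015, 0.707, 0.015]
ft_force: [1.0, 0.4, -0.8]
width: 32.9
```

Call:
arm_command(translation=[[0,3,-1.1],[0,5.5,-2],[0,7.5,-2.8],[0,9,-3.3],[0,9.7,-3.6]], dr=[[0,0,0],[0,0,0],[0,0,0],[0,0,0],[0,0,0]])

```text
time: 14.78
ee_pos: [479.7, 17.7, 100.2]
tool_rot: [0.707, -0.016, 0.707, 0.016]
ft_force: [0.1, -0.2, -0.2]
width: 32.8
```

Call:
arm_command(translation=[[0,0,0],[1,0,0],[2,0,0],[3,0,0],[4,0,0]], dr=[[0,0,0],[0,0,0],[0,0,0],[0,0,0],[0,0,0]])

```text
time: 15.2
ee_pos: [480.3, 14.3, 58.4]
tool_rot: [0.707, -0.014, 0.707, 0.014]
ft_force: [-0.3, 0.6, -1.7]
width: 32.7
```

Call:
arm_command(translation=[[1,0,0],[2,0,0],[2.7,0,0],[2.7,0,0],[2.7,0,0]], dr=[[0,0,0],[0,0,0],[0,0,0],[0,0,0],[0,0,0]])

```text
time: 15.62
ee_pos: [480.2, 15.6, 32.6]
tool_rot: [0.707, -0.015, 0.707, 0.015]
ft_force: [-0.3, 0.3, 0.2]
width: 32.4
```

Call:
arm_command(translation=[[0,0,0],[0,0,0],[0,0,0],[0,0,0],[0,0,0]], dr=[[0,0,0],[0,0,0],[0,0,0],[0,0,0],[0,0,0]], hand=0.34)

```text
time: 16.03
ee_pos: [480.6, 15.3, 33.3]
tool_rot: [0.707, -0.015, 0.707, 0.015]
ft_force: [-0.3, 0.7, -0.3]
width: 30.0
```

Run:
```python
from h import *
st=read_state(); z=st["ee_pos"][2]+19; print(st["ee_pos"].round(1),st["width"],st["time"])
p=snapshot("wrist"); cv2.imwrite("pics/w7.png",cv2.resize(p["pixels"][250:400,240:420],None,fx=4,fy=4,interpolation=cv2.INTER_CUBIC))
for q,dz in [("tweezers",-8),("gauge_line",-9.5),("tip_fixed",0),("tip_moving",0),("ring",18-z)]:
    for f in pinpoint(p,q)[:1]: print(q,round(f["conf"],2),np.round(f["uv"],1),at(p,f["uv"],z+dz,st))
for n in ("top","side"):
  p=snapshot(n); 
  for q,dz in [("tip_fixed",0),("tip_moving",0),("ring",18-z),("tweezers",-8)]:
    for f in pinpoint(p,q)[:2]: print(n,q,round(f["conf"],2),np.round(f["uv"],1),at(p,f["uv"],z+dz))
  cv2.imwrite(f"pics/{n}9.png",p["pixels"])
s=p["pixels"][150:270,260:420]; cv2.imwrite("pics/side9c.png",cv2.resize(s,None,fx=4,fy=4,interpolation=cv2.INTER_CUBIC))
```

```text
[480.6  15.3  33.3] 30.007554564116404 16.0333
tweezers 0.62 [319.4  67.7] [388.2  10.5  44.3]
gauge_line 0.82 [332.8 310.3] [508.9  22.9  42.8]
tip_fixed 0.86 [302.4 365.4] [536.6   7.8  52.3]
tip_moving 0.8 [326.2 365.4] [536.1  20.4  52.3]
ring 0.45 [63.  87.8] [ 400.4 -120.8   18. ]
top tip_fixed 0.57 [492.1 301.9] [ 359.5 -367.9   52.3]
top tip_moving 0.67 [498.2 290.3] [ 384.5 -382.3   52.3]
top ring 0.5 [317.3 218.6] [544.5  15.1  18. ]
top tweezers 0.72 [463.1 255.8] [ 459.5 -311.    44.3]
side tip_fixed 0.59 [338.7 210.8] [532.9  21.   52.3]
side tip_fixed 0.53 [401.8 164.3] [ 363.9 -293.7   52.3]
side tip_moving 0.48 [340.1 211.8] [528.6  25.3  52.3]
side tip_moving 0.38 [393.  161.4] [ 392.2 -310.1   52.3]
side ring 0.86 [338.  218.7] [535.1   7.4  18. ]
side tweezers 0.91 [392.3 214. ] [389.7  -0.5  44.3]
side tweezers 0.74 [258.1 194.8] [771.5 -37.5  44.3]
```

View pics/w7.png

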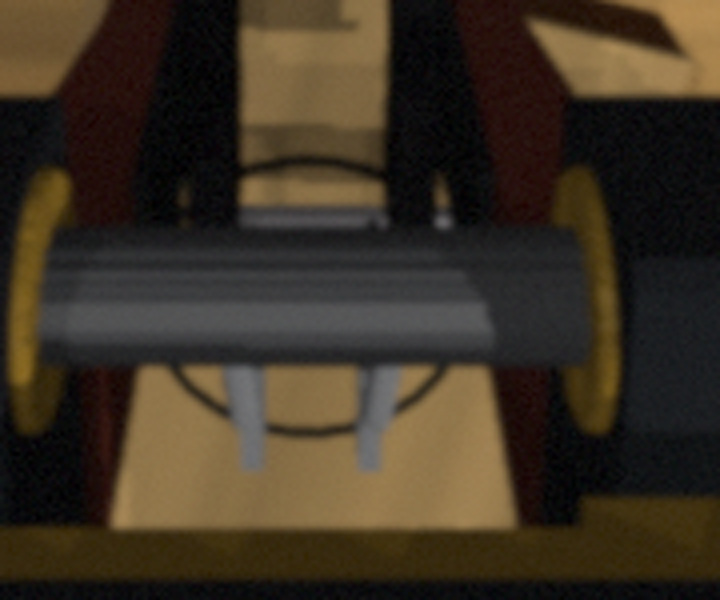

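View pics/side9c.png

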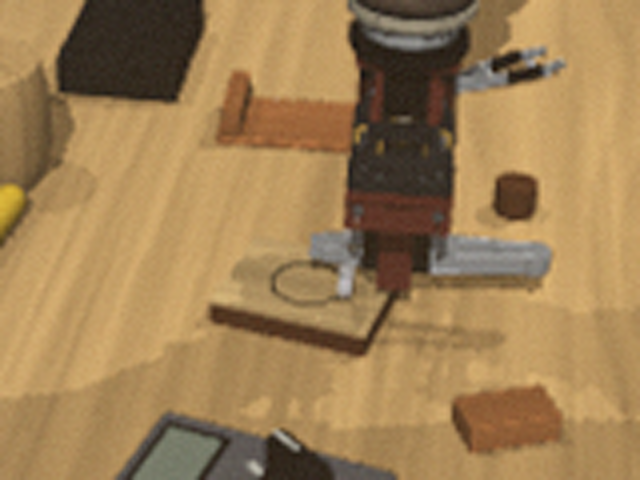

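Gap reads about 12 mm by tips and gauge line. I'll check the ring centre from this view while holding.

Call:
arm_command(translation=[[0,0,0],[0,0,0],[0,0,0],[0,0,0],[0,0,0]], dr=[[0,0,0],[0,0,0],[0,0,0],[0,0,0],[0,0,0]])

```text
time: 17.25
ee_pos: [480.4, 15.3, 33.0]
tool_rot: [0.707, -0.015, 0.707, 0.015]
ft_force: [0.2, -0.4, -0.8]
width: 30.2
```

Run:
```python
from h import *
st=read_state(); p=snapshot("wrist"); print(st["ee_pos"].round(1),st["width"])
for x,y in [(310,160),(310,435),(165,300),(455,300)]: print(at(p,(240+x/4,250+y/4),18,st))
for x,y in [(263,468),(358,468)]: print(at(p,(240+x/4,250+y/4),st["ee_pos"][2]+25,st))
```

```text
[480.4  15.3  33. ] 30.163182938171467
[511.6  14.8  18. ]
[562.1  16.9  18. ]
[537.5  -7.1  18. ]
[535.5  38.7  18. ]
[531.8   9.7  58. ]
[531.3  21.8  58. ]
```

Call:
arm_command(translation=[[0,0,0],[0,0,0],[0,0,0],[0,0,0],[0,0,0]], dr=[[0,0,0],[0,0,0],[0,0,0],[0,0,0],[0,0,0]])

```text
time: 17.72
ee_pos: [480.5, 15.4, 33.1]
tool_rot: [0.707, -0.015, 0.707, 0.015]
ft_force: [0.1, 0.7, -1.7]
width: 30.1
```

Call:
arm_command(translation=[[0,0,0],[0,0,0],[0,0,0],[0,0,0],[0,0,0]], dr=[[0,0,0],[0,0,0],[0,0,0],[0,0,0],[0,0,0]])

```text
time: 18.13
ee_pos: [480.4, 15.4, 33.0]
tool_rot: [0.707, -0.015, 0.707, 0.015]
ft_force: [0.3, 0.3, -0.3]
width: 30.1
```

Call:
arm_command(translation=[[0,0,0],[0,0,0],[0,0,0],[0,0,0],[0,0,0]], dr=[[0,0,0],[0,0,0],[0,0,0],[0,0,0],[0,0,0]])

```text
time: 18.55
ee_pos: [480.5, 15.3, 33.0]
tool_rot: [0.707, -0.015, 0.707, 0.015]
ft_force: [-0.0, 0.1, 0.2]
width: 30.4
```

Call:
arm_command(translation=[[0,0,0],[0,0,0],[0,0,0],[0,0,0],[0,0,0]], dr=[[0,0,0],[0,0,0],[0,0,0],[0,0,0],[0,0,0]])

```text
time: 18.97
ee_pos: [480.5, 15.3, 33.1]
tool_rot: [0.707, -0.015, 0.707, 0.015]
ft_force: [0.4, -0.9, -0.5]
width: 30.5
```

Call:
arm_command(translation=[[0,0,0],[0,0,0],[0,0,0],[0,0,0],[0,0,0]], dr=[[0,0,0],[0,0,0],[0,0,0],[0,0,0],[0,0,0]])

```text
time: 19.38
ee_pos: [480.4, 15.3, 33.0]
tool_rot: [0.707, -0.015, 0.707, 0.015]
ft_force: [-0.3, -0.0, -0.6]
width: 30.0
```

Call:
arm_command(translation=[[0,0,0],[0,0,0],[0,0,0],[0,0,0],[0,0,0]], dr=[[0,0,0],[0,0,0],[0,0,0],[0,0,0],[0,0,0]])

```text
time: 19.8
ee_pos: [480.4, 15.4, 33.1]
tool_rot: [0.707, -0.015, 0.707, 0.015]
ft_force: [-0.1, -0.3, -0.7]
width: 30.3
```

Run:
```python
from h import *
st=read_state(); p=snapshot("wrist"); print(st["time"],st["ee_pos"].round(1),st["width"])
for q in ("tip_fixed","tip_moving"):
    for f in pinpoint(p,q)[:1]: print(q,round(f["conf"],2),at(p,f["uv"],st["ee_pos"][2]+19,st))
print(finish_job())
```

```text
19.8 [480.4  15.4  33.1] 30.34651931825764
tip_fixed 0.95 [535.6   7.   52.1]
tip_moving 0.97 [532.6  20.2  52.1]
the job is handed in; nothing more can be done
None
```

I turned the selector on the larger meter from 1.0 to the bar position. Then I picked the larger probe off its rest, held it over the ring and squeezed it to the marked gap. I handed the job in at about 20 s with the probe still held there; no verdict is reported.

- **Selector:** after release, the pointer line ran into the bar mark in the picture, at about -41° against the -44° expected. At 15 N the knob slipped in the fingers, so I raised the grip to 50 N to finish the turn.
- **Tip gap:** the fingers read about 30.2 mm. The tips measured about 12.1 mm apart by hand in the picture and 13.5 mm from the network in the last check. The gauge line put the gap slightly above 12 mm. All are within the 2 mm allowed.
- **Position:** the tips' midpoint is about 3 mm from the ring's centre and about 34 mm above the sample. The arm held still for more than 2 s.
- **Disagreement:** the side camera's network placed the tips and ring up to about 10 mm differently. I relied on the close wrist view and the top view.
- **Bench:** I saw nothing disturbed in the last side picture, though I did not measure the other things again.

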